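# Vent the dry box, free its sagging bolt and hold the door ajar

## Robot

A 7-joint arm with a two-finger parallel gripper is mounted at the origin on a cart in front of the work surface, level with it; the furniture and walls round the work are solid. World frame = base frame: x ahead of the robot, y to its left, z up, the work surface at z = 0. Lengths are in mm, angles in rad, forces in N, time in s.
With the tool pointing down it reaches from about 425 to 1025 mm from the base axis. Payload 9.4 kg.
Tool frame: the origin (TCP) lies at the very end of the fingers, on their centre line; the grasp point (between the pads) lies 19 mm behind it; z points along the fingers, y is the line along which they close (so a half turn about z gives the same grasp; the last joint's range is limited). The gripper opens to 85 mm and grips with 20 to 120 N. Pads are 22 mm wide; open, the fingers measure 114 mm over their backs; the gripper's body (76 mm by 85 mm) begins 54 mm behind the grasp point. The pads swing forward as they close: fully open they stand 13 mm farther back than shut.
Start: joints at [1.13, 0.599, -0.003, 1.599, 0.002, 0.943, -0.08], TCP at [257.965, -677.553, 210.175] pointing down, gripper open.
Joint ranges: [-2.57, 2.57], [-0.35, 1.97], [-1.29, 1.29], [0.11, 2.56], [-1.05, 4.19], [0.11, 1.86], [-2.63, 2.63]. Speed limits (rad/s): [2.22, 2.22, 3.01, 3.01, 3.14, 3.14, 3.14].

## Interface

Orientations are given as a unit quaternion [w, x, y, z].
In Python, from rig import observe, snapshot, finish_job gives the robot as it stands.
- The arm moves only by the shell command python3 -m creep 'ROWS' [FORCE]. ROWS is JSON, a list of rows, each a list of 7 numbers: the shift along the tool's x, y, z in m, then the turn, a rotation vector about the tool's x, y, z in rad, then the closure in counts, from 0 (fully open) to 255 (shut). In form: [[dx, dy, dz, rx, ry, rz, claw], ...]. A call has 1 to 10 rows; each row is the pose to reach, as a shift and turn from the pose commanded when the call began, along the tool's axes at that moment; what a row does not reach only later rows make up. A row lasts 1/12 s, in which the tool goes at most 41.7 mm and 7.16 degrees, less where a joint would pass 70% of its speed; a pose out of reach is approached as far as the arm can. A call with a gripper value outside its range is refused whole. The fingers move at their own pace and stop on an object; FORCE is the grip in N (left out, the last holds). Time passes only in rows, so rows that repeat a pose let the fingers close. It gives the time, the measured TCP pose, the force, the opening and the grip force at its end, in the units of the state.
- observe(): the state, without advancing time (a new reading comes with each control period).
- snapshot(name): name is "scene" or "side" or "wrist"; returns a dict with "image" (420x560x3 uint8, red, green, blue), "fovy" (degrees; the focal length in pixels is half the picture's height over the tangent of half this angle, whatever the lens; pixels are square), "cx", "cy" (the principal point, pixels), "view" (4x4, takes a point from world to camera coordinates); the wrist camera has in their place "T_tool_cam" (4x4, takes a point from camera to tool coordinates, whose origin is the TCP and whose axes are the flange's). Camera axes: x right, y down, z forward; pixel columns grow to the right and rows downward; lengths in mm; the calibration is good to about 2 mm. A picture is of the moment at which its call begins: read the wrist's pose just before it. There is no depth.
- finish_job(): hands the job in; it is judged then, once.
The state is a dict: "time_s": time; "q": joint angles; "dq": joint speeds; "tau": joint torques, N m; "tool_pos": TCP position; "tool_rot": TCP orientation; "force": force on the tool from outside, world axes, zero at the start; "ft_torque": the same for the moment, N m; "grip_width": finger opening in mm; "gripper_force": force on a finger pad.
Only numpy, scipy, OpenCV 4.12 (cv2) and the standard library are available. Lean on these libraries where they do the work, as an engineer would, in place of code of your own. Each camera call takes 0.05 s, during which the arm holds its last target. There are 200 camera calls.

## Task

Get the bench-top dry box open for a colleague: first let its overpressure out by pressing the vent plunger on the roof all the way down to its stop and keeping it there for a second. Then take the knob of the sagging barrel bolt, lift it so that the hooked nose clears the bent-up lip of the keeper while you draw the bolt fully back, and swing the sprung door ajar so that its free edge stands about 10 cm out from the post. Finish while still holding the door there with the gripper, the bolt drawn back; it shuts by itself if let go, and the things standing about must stay where they are.

Things in the scene. Friction and masses are not known exactly. Their poses are not given: they have to be found in the camera images.
- dry_box: bench-top dry box, fixed to the bench: white frame, clear walls, 320 wide (y) x 200 deep (x) x 195 high mm on rubber feet. Origin: centre of its underside. Its x axis points from the front to the back, y to its left as seen from the robot, z up. Its flat roof is at z = 195 mm. The door closes the front, hinged at the left; to the right of it stands the 46 mm wide fixed post (y = -160 to -114 mm) that carries the steel keeper. Front face of door and post at x = -100 mm
- vent: vent valve on the roof: hexagonal steel fitting with an upright sleeve, 30 mm high, below a black round plunger head. Origin: centre of its foot on the roof. It sits in one of the two roof ports, at box (x, y) = (-30, 85) or (-30, -45) mm; the gauge has the other
- gauge: round pressure gauge, dial 45 mm across looking to the front, 70 mm high, in the other roof port; not used. Origin: centre of its foot on the roof
- plunger_top (a point): centre of the top of the vent's plunger head, a black disc 27 mm across; released it stands 50 mm above the roof
- plunger (a joint): travel of the vent plunger, m: 0 released, 0.012 at its stop (head down on the sleeve). Spring: about 2.3 N to start, 7 N at the stop; it springs back up when let go
- door (a joint): angle of the door, rad: 0 shut, grows as the free (right) edge swings out to the front, up to 1.3. Upright hinge axis at box (x, y) = (-104, 158) mm. A spring shuts it: 0.2 N m when shut, 0.36 N m at 0.4 rad. At 0.37 rad the free edge stands 100 mm out
- door_leaf: door leaf: white frame with clear pane, 272 wide x 181 high x 13 mm, its top 1 mm below the roof. Origin on the hinge axis at bench height; with the door shut its axes are parallel to those of the box
- door_edge (a point): point on the front face of the door at its free (right) edge, 270 mm from the hinge axis, 170 mm above the bench
- bolt_plate (a joint): lift of the bolt, rad: its plate hangs from one screw on the door (box y = 45, z = 168 mm; level axis out of the door's face), so bolt and plate droop 0.07 rad to the post. 0 at rest, 0.15 at most; falls back by its weight (2 N at the knob). From 0.065 on the nose clears the lip: knob 7 mm above rest. 10 mm is a good lift (bolt about level, then draw it level); most 16, drawn 12 mm
- bolt (a joint): draw of the barrel bolt along its own axis, m: 0 pushed home into the keeper (at the start 0.003 to 0.010), 0.055 fully drawn, towards the hinge side (box +y). Clear of keeper and post above 0.033. Friction about 1.2 N; it stays where it is left. If the bolt is not lifted the hooked nose strikes the lip at about 0.014 and stops there
- knob (a point): centre of the bolt's black ball knob, 22 mm across, on an 8 mm upright stem that stands 58 mm above the axis of the bolt (12 mm steel rod, 20 mm in front of the door's face). At rest about 218 mm above the bench; free all round, 23 mm above the level of the roof and 20 mm in front of the door. At rest it lies 113 mm less the draw from the lift pivot, towards the post; as it is lifted by 10 mm it also leans 5 mm towards the hinge side
- nose (a point): middle of the underside of the bolt's hooked nose, a steel block 16 x 14 x 28 mm at the right end of the bolt, 72 mm beyond the knob's stem, that hangs 9 mm below the rod. It sits in the keeper: a steel ledge with a 39 mm high cheek in front of the nose, which holds the door shut, and on the side of the door a lip bent up 12 mm above the ledge, behind which the nose hooks by 9 mm. The keeper is open above
- petri_2: glass petri dish, 94 mm across, 17 high, lying on the roof behind the fittings; bystander. Origin: centre of its underside
- vial_stray: screw-cap vial, 26 x 56 mm, standing to the right of the box; bystander. Origin: centre of its underside
- dropper_bottle: brown bottle, 35 x 76 mm, standing to the left of the box; bystander. Origin: centre of its underside
- tweezers: steel tweezers, 123 mm long, 8 high, lying in front of the box on the right; bystander. Origin: centre of the underside
- marker_black: black marker pen, 135 mm long, 21 high, lying in front of the box on the left; bystander. Origin: centre of the underside
- vial_violet: screw-cap vial with violet filling, 29 x 57 mm, on the left of the bench; bystander. Origin: centre of its underside
- evaporating_dish: white porcelain evaporating dish, 85 x 90 mm, 31 high, on the left of the bench; bystander. Origin: centre of its underside

How it is judged:
By the outcome, as a careful person would: the job done as asked, in the order asked, and still so for the second after the job is handed in, while the arm keeps its last pose, push and grip.
It also fails if it takes over 45 s, if anything falls off the work surface, if the arm or the gripper's body presses on something with over 40 N, if the wrist force passes 120 N, or if a joint passes its speed limit or range.

## Working session

There is one attempt and no reset: what is moved stays moved. The work goes in short steps, Python scripts to look and compute and a shell command to move; the robot and the scene stay as the last step left them, time stands still between calls to the robot, and variables do not carry over. Pictures are saved under pics/ and viewed, at most 11 in all, crops included, and the job is handed in when it is done.

```bash
mkdir -p pics
cat > h.py <<'E'
import numpy as np,cv2
from rig import observe,snapshot
def cam(s):
    H,W=s["image"].shape[:2]; f=H/2/np.tan(np.radians(s["fovy"])/2)
    return np.array([[f,0,s["cx"]],[0,f,s["cy"]],[0,0,1]])
E
python3 - <<'E'
from h import *
import pickle
o=observe();print(o)
for n in("scene","side"):
    s=snapshot(n);pickle.dump(s,open(n+'.pkl','wb'));print({k:v for k,v in s.items() if k!="image"})
    cv2.imwrite(f'pics/{n}.png',cv2.resize(s["image"][...,::-1],(800,600),interpolation=cv2.INTER_CUBIC))
E
```

```text
{'time_s': 0.0, 'q': array([ 1.13030134,  0.60014017, -0.00255623,  1.60015107,  0.00182153,
        0.94286482, -0.07983381]), 'dq': array([ 5.36536775e-04,  1.24000710e-03, -2.29741745e-03,  2.44621724e-04,
       -9.49663975e-04, -9.93255353e-07, -7.08622565e-04]), 'tau': array([-2.20851662e-04, -7.76450944e+01,  1.56418238e+00, -2.57999110e+01,
        1.21963859e-02,  9.07467620e-03, -9.83163545e-06]), 'tool_pos': array([ 257.77527707, -677.0839514 ,  209.29834824]), 'tool_rot': array([-7.50259125e-04,  9.83497563e-01,  1.80919689e-01, -2.15872280e-04]), 'force': array([ 0.61870696, -0.40354204, -0.18207533]), 'ft_torque': array([-0.0197661 , -0.02731147,  0.00929507]), 'gripper_force': 0.0, 'grip_width': 85.33634725300287}
{'fovy': 47.99959713160542, 'cx': 278.2562626979623, 'cy': 215.145113928927, 'view': array([[-7.36811361e-01, -6.76095258e-01, -2.05420686e-03,
         5.30811527e+02],
       [-4.93033594e-01,  5.39384075e-01, -6.82629251e-01,
         3.30500285e+02],
       [ 4.62630406e-01, -5.01956195e-01, -7.30761990e-01,
         9.82972790e+02],
       [ 0.00000000e+00,  0.00000000e+00,  0.00000000e+00,
         1.00000000e+00]])}
{'fovy': 51.98322127339034, 'cx': 286.08790999536933, 'cy': 213.93457716429276, 'view': array([[-8.29260852e-01, -5.58760223e-01, -1.06513864e-02,
         5.55257309e+02],
       [-2.28679535e-01,  3.56652435e-01, -9.05817151e-01,
         2.50066865e+02],
       [ 5.09933437e-01, -7.48722948e-01, -4.23534930e-01,
         8.36743564e+02],
       [ 0.00000000e+00,  0.00000000e+00,  0.00000000e+00,
         1.00000000e+00]])}
```

View pics/scene.png

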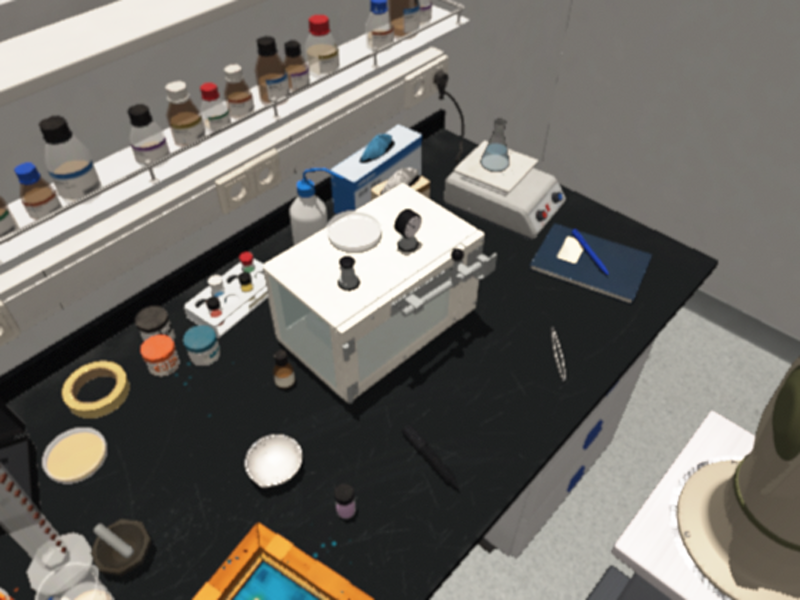

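View pics/side.png

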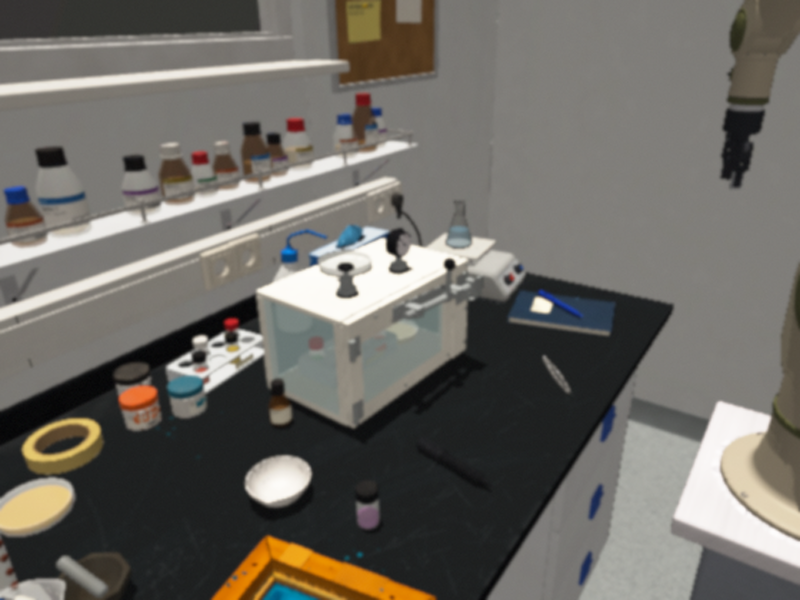

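The scene view shows the box with the vent in the left port (347,270), the gauge in the right port (408,228), the knob at about (457,254) and the bolt below it. I'll enlarge both views.

Run:
```python
from h import *
import pickle
for n,(u,v) in dict(scene=(180,125),side=(175,150)).items():
    s=pickle.load(open(n+'.pkl','rb'))["image"][v:v+150,u:u+180,::-1]
    im=cv2.resize(s,None,fx=4,fy=4,interpolation=cv2.INTER_CUBIC)
    for k in range(0,180,20):
        cv2.putText(im,str(u+k),(4*k,8),0,.3,(0,0,255),1);cv2.line(im,(4*k,10),(4*k,16),(0,0,255),1)
        if k<150: cv2.putText(im,str(v+k),(0,4*k+4),0,.3,(0,0,255),1)
    cv2.imwrite(f'pics/{n}_c.png',im)
```

```text
(no output)
```

View pics/scene_c.png

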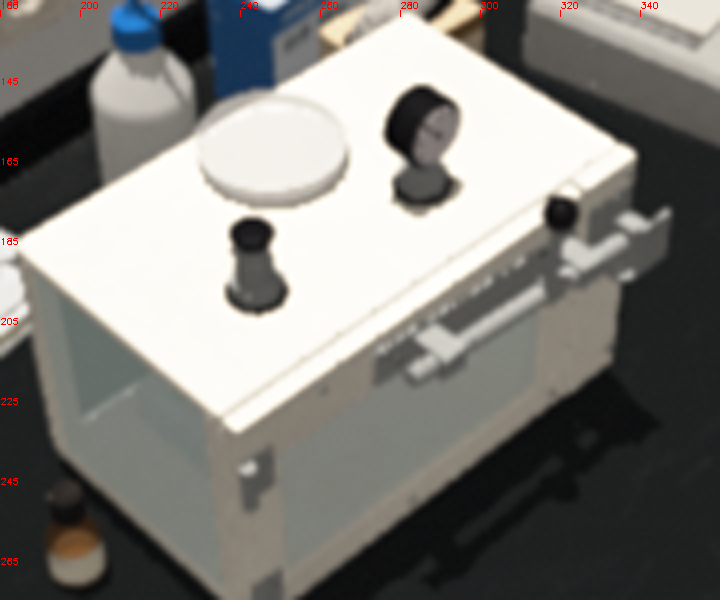

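View pics/side_c.png

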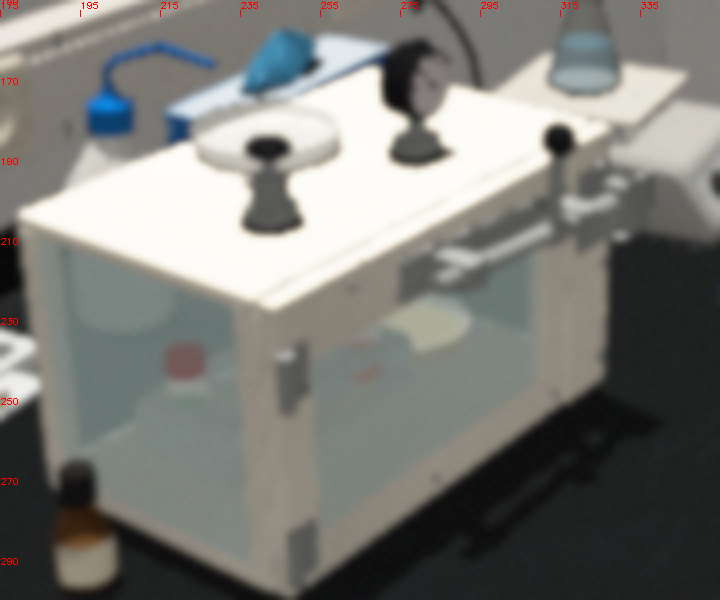

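Read from the crops: in the scene view, knob (561,213), plunger top (252,231), and roof corners (20,242), (237,432), (636,154), (406,10). In the side view, knob (559,141), plunger (268,147), and corners (20,213), (270,310), (608,127).

Run:
```python
from h import *
import pickle
from scipy.optimize import least_squares
B=lambda d:np.array([[-100,160,195],[-100,-160,195],[100,160,195],[100,-160,195],[-30,85,245],[-120,45-113+d,218]],float)
obs=dict(scene=((180,125),{0:(237,432),1:(636,154),2:(20,242),3:(406,10),4:(252,231),5:(561,213)}),
 side=((175,150),{0:(270,310),1:(608,127),2:(20,213),4:(268,147),5:(559,141)}))
S={n:pickle.load(open(n+'.pkl','rb')) for n in obs}
def W(p,P):
    c,s=np.cos(p[2]),np.sin(p[2]); return P@np.array([[c,s,0],[-s,c,0],[0,0,1]])+[p[0],p[1],0]
def proj(n,X):
    V=S[n]["view"];x=(X@V[:3,:3].T+V[:3,3])@cam(S[n]).T; return x[:,:2]/x[:,2:]
def res(p):
    r=[]
    for n,(o,d) in obs.items():
        q=proj(n,W(p,B(p[3])))
        for k,u in d.items(): r.append(q[k]-((np.array(u)+.5)/4-.5+o))
    return np.array(r)
s=least_squares(lambda p:res(p).ravel(),[600,0,0,5],loss='soft_l1')
print(s.x,np.degrees(s.x[2]));print(res(s.x).round(1).tolist())
X=W(s.x,B(s.x[3]));print(X.round(1))
# triangulate directly
for k in(0,1,2,4,5):
    Ps=[cam(S[n])@S[n]["view"][:3] for n in obs]
    us=[((np.array(obs[n][1][k])+.5)/4-.5+obs[n][0]).astype(float) for n in obs]
    h=cv2.triangulatePoints(*Ps,*[u.reshape(2,1) for u in us])[:,0];print(k,(h[:3]/h[3]).round(1))
```

```text
[ 6.92083112e+02  8.60710533e+01 -6.07916370e-02  1.24357130e-01] -3.4831042323173995
[[-0.3, -0.2], [0.2, -0.0], [-2.5, 0.4], [0.2, 0.2], [-0.3, -0.6], [-0.1, 0.1], [1.1, -0.6], [1.6, -0.2], [-1.1, 0.4], [0.1, -1.1], [0.3, 0.1]]
[[602.  251.9 195. ]
 [582.5 -67.6 195. ]
 [801.6 239.7 195. ]
 [782.2 -79.7 195. ]
 [667.3 172.7 245. ]
 [568.2  25.6 218. ]]
0 [604.2 250.8 192.4]
1 [585.8 -68.9 192.8]
2 [800.6 235.2 194.1]
4 [668.6 171.3 241.5]
5 [568.7  25.2 217.9]
```

```bash
cat >> h.py <<'E'
from scipy.spatial.transform import Rotation as Ro
def to(pos,yaw=-0.061,o=None):
    o=o or observe(); R=Ro.from_quat(o["tool_rot"],scalar_first=True)
    T=Ro.from_euler('z',yaw)*Ro.from_quat([0,1,0,0],scalar_first=True)
    d=R.inv().apply(np.array(pos)-o["tool_pos"])/1000
    print(pos,'shift',d.round(4),'rot',(R.inv()*T).as_rotvec().round(3))
E
python3 - <<'E'
from h import *
to([300,-600,300],0.15);to([475,-230,300]);to([668,172,300])
E
```

```text
[300, -600, 300] shift [ 0.0669 -0.0572 -0.0905] rot [-0.001  0.     0.214]
[475, -230, 300] shift [ 0.3621 -0.3407 -0.0902] rot [-0.001  0.     0.425]
[668, 172, 300] shift [ 0.6855 -0.6477 -0.0898] rot [-0.001  0.     0.425]
```

```bash
python3 -m creep '[[0.025,-0.023,-0.018,0,0,0.1,255],[0.05,-0.047,-0.036,0,0,0.2,255],[0.075,-0.07,-0.054,0,0,0.3,255],[0.1,-0.094,-0.072,0,0,0.4,255],[0.13,-0.12,-0.09,0,0,0.425,255],[0.158,-0.147,-0.09,0,0,0.425,255],[0.185,-0.174,-0.09,0,0,0.425,255],[0.215,-0.2,-0.09,0,0,0.425,255],[0.24,-0.226,-0.09,0,0,0.425,255],[0.267,-0.251,-0.09,0,0,0.425,255]]' 30; python3 -c "
from h import *
print(observe()['q'].round(2));to([668,172,300])"
```

```text
time_s: 0.93
tool_pos: [418.3, -346.0, 300.1]
tool_rot: [-0.0, 1.0, -0.03, -0.0]
force: [1.1, 0.4, 0.3]
grip_width: -0.2
gripper_force: 0.0
[ 0.55  0.28  0.05  1.91 -0.02  0.95 -1.02]
[668, 172, 300] shift [ 2.177e-01 -5.322e-01  1.000e-04] rot [-0.  0.  0.]
```

```bash
python3 -m creep '[[0.015,-0.038,0,0,0,0,255],[0.03,-0.076,0,0,0,0,255],[0.046,-0.114,0,0,0,0,255],[0.061,-0.152,0,0,0,0,255],[0.077,-0.19,0,0,0,0,255],[0.092,-0.228,0,0,0,0,255],[0.108,-0.266,0,0,0,0,255],[0.124,-0.304,0,0,0,0,255],[0.14,-0.342,0,0,0,0,255],[0.155,-0.38,0,0,0,0,255]]'; python3 -m creep '[[0.015,-0.038,0,0,0,0,255],[0.03,-0.076,0,0,0,0,255],[0.046,-0.114,0,0,0,0,255],[0.062,-0.152,0,0,0,0,255],[0.062,-0.152,0,0,0,0,255]]'
python3 - <<'E'
from h import *
o=observe();print(o['q'].round(2))
to([668,172,300]);s=snapshot("wrist")
print(s["T_tool_cam"].round(3),cam(s),o["tool_pos"])
np.savez("w1",T=s["T_tool_cam"],K=cam(s),p=o["tool_pos"],q=o["tool_rot"])
cv2.imwrite('pics/w1.png',s["image"][...,::-1])
E
```

```text
time_s: 1.77
tool_pos: [596.6, 23.8, 300.0]
tool_rot: [0.0, 1.0, -0.031, -0.0]
force: [1.6, -0.5, -0.0]
grip_width: 0.1
gripper_force: 0.0
time_s: 2.18
tool_pos: [668.3, 180.0, 298.8]
tool_rot: [-0.002, 1.0, -0.026, -0.0]
force: [-1.2, 0.8, -0.7]
grip_width: -0.0
gripper_force: 0.0
[-0.27  0.49 -0.11  1.58  0.05  1.08 -2.02]
[668, 172, 300] shift [ 0.0001  0.008  -0.0013] rot [-0.005  0.001  0.009]
[[ 1.00000e-03 -9.45000e-01 -3.27000e-01  8.30870e+01]
 [ 1.00000e+00  1.00000e-03  1.00000e-03  5.57000e-01]
 [-0.00000e+00 -3.27000e-01  9.45000e-01 -1.64342e+02]
 [ 0.00000e+00  0.00000e+00  0.00000e+00  1.00000e+00]] [[293.43662953   0.         277.23911391]
 [  0.         293.43662953 207.38004114]
 [  0.           0.           1.        ]] [668.2680249  179.96201382 298.75507625]
```

View pics/w1.png

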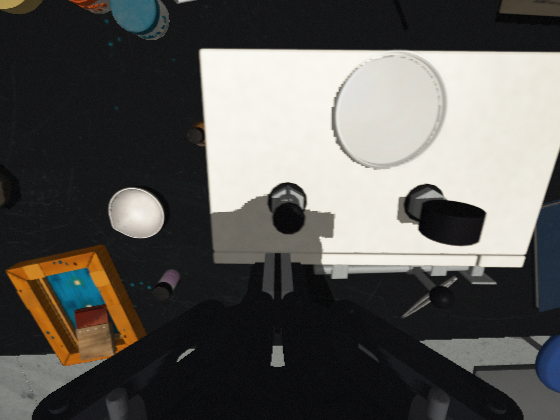

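The wrist view shows the plunger head at (288,219), the knob at (442,297), and the roof's front-left and front-right corners at (214,264) and (526,268), with the back-left at (200,50).

Run:
```python
from h import *
d=np.load("w1.npz");R=Ro.from_quat(d["q"],scalar_first=True).as_matrix()
for n,u,z in(("pl",(288,217),245),("knob",(442.5,297),218),("FL",(214,264),195),("FR",(526,268),195),("BL",(200,50),195)):
    r=R@d["T"][:3,:3]@np.linalg.inv(d["K"])@[*u,1];c=R@d["T"][:3,3]+d["p"]
    print(n,(c+r*(z-c[2])/r[2]).round(1))
o=observe();print(o["tool_pos"]);to([668,172,255])
```

```text
pl [667.3 171.  245. ]
knob [565.   21.9 218. ]
FL [599.7 249.  195. ]
FR [579.2 -73.9 195. ]
BL [797.4 236.2 195. ]
[667.38276897 175.52897285 298.64141626]
[668, 172, 255] shift [0.0009 0.0036 0.0436] rot [-0.002  0.002  0.006]
```

```bash
python3 -m creep '[[0,0,0.02,0,0,0,255],[0,0,0.042,0,0,0,255],[0,0,0.05,0,0,0,255],[0,0,0.053,0,0,0,255],[0,0,0.056,0,0,0,255],[0,0,0.059,0,0,0,255],[0,0,0.062,0,0,0,255],[0,0,0.062,0,0,0,255]]'; python3 -c "
from h import *
to([668,172,233])"
```

```text
time_s: 2.9
tool_pos: [667.4, 169.6, 238.3]
tool_rot: [-0.0, 1.0, -0.031, 0.0]
force: [-0.2, 0.2, -0.2]
grip_width: -0.3
gripper_force: 0.0
[668, 172, 233] shift [ 0.0005 -0.0024  0.0053] rot [-0. -0. -0.]
```

```bash
python3 -m creep '[[0,-0.001,0.002,0,0,0,255],[0,-0.001,0.003,0,0,0,255],[0,-0.001,0.003,0,0,0,255]]';python3 -m creep '[[0,0,0.002,0,0,0,255],[0,0,0.003,0,0,0,255],[0,0,0.003,0,0,0,255]]'
python3 - <<'E'
from h import *
for n in("side",):
    s=snapshot(n)["image"][140:240,190:320,::-1]
    cv2.imwrite('pics/s2.png',cv2.resize(s,None,fx=5,fy=5,interpolation=cv2.INTER_CUBIC))
E
```

```text
time_s: 3.15
tool_pos: [667.3, 170.9, 235.2]
tool_rot: [-0.0, 1.0, -0.03, 0.0]
force: [-0.5, 0.9, -0.4]
grip_width: -0.0
gripper_force: 0.0
time_s: 3.4
tool_pos: [667.3, 170.7, 231.9]
tool_rot: [0.0, 1.0, -0.031, -0.0]
force: [0.8, -0.8, -0.2]
grip_width: 0.3
gripper_force: 0.0
```

View pics/s2.png

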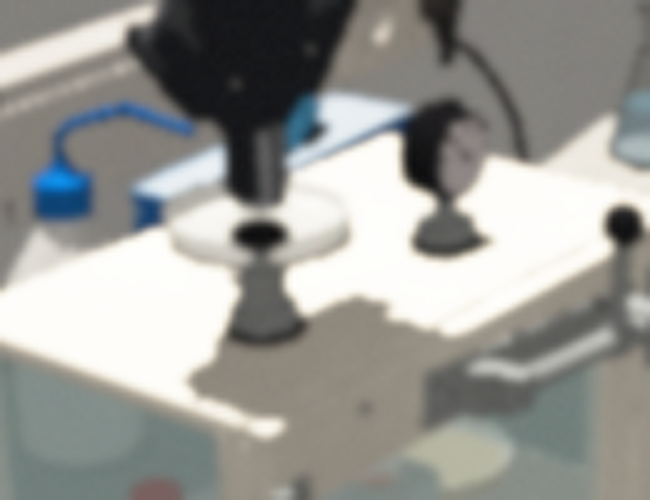

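The side view shows the finger ends at about crop (258,203), just above or behind the plunger top at (258,235). They are not touching. I'll check which by projecting the TCP.

Run:
```python
from h import *
import pickle
s=pickle.load(open('side.pkl','rb'))
o=observe()
for X in(o["tool_pos"],[668,172,245],[668,172,233],o["tool_pos"]+[0,0,13],o["tool_pos"]+[0,0,25]):
    x=cam(s)@(s["view"]@[*X,1])[:3];print(np.round((x[:2]/x[2]-[190,140])*5+2))
```

```text
[265. 254.]
[260. 227.]
[262. 253.]
[263. 227.]
[262. 201.]
```

Run:
```python
from h import *
s=snapshot("wrist")
d=np.load("w1.npz");T=np.linalg.inv(s["T_tool_cam"]);print(s["T_tool_cam"].round(2).tolist())
for t in(0,-10,-19,-25,-40):
    x=d["K"]@(T@[0,0,t,1])[:3];print(t,(x[:2]/x[2]).round(1))
a=s["image"][130:330,180:400,::-1]
cv2.imwrite('pics/w2.png',cv2.resize(a,None,fx=3,fy=3,interpolation=cv2.INTER_CUBIC))
```

```text
[[0.0, -0.95, -0.33, 83.09], [1.0, 0.0, 0.0, 0.57], [-0.0, -0.33, 0.95, -164.34], [0.0, 0.0, 0.0, 1.0]]
0 [276.1 247.3]
-10 [276.1 255. ]
-19 [276.  262.7]
-25 [276.  268.3]
-40 [275.9 284.2]
```

View pics/w2.png

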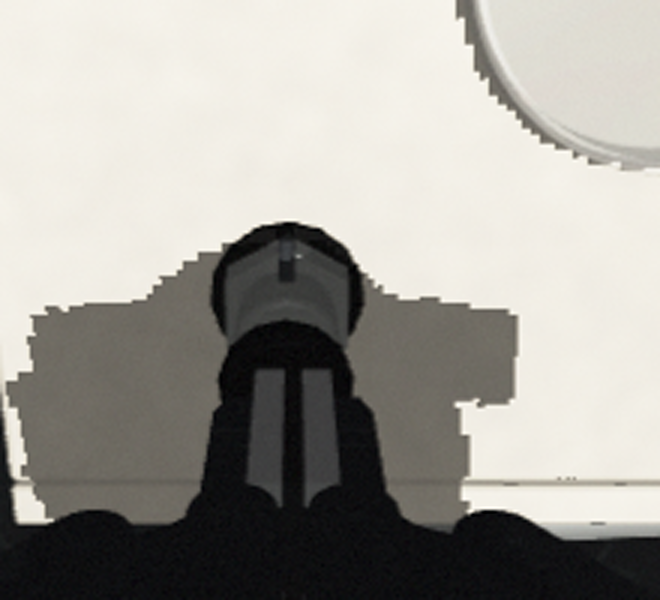

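Both views put the shut fingertips about 20–25 mm behind the stated TCP, so contact comes lower. I'll descend and watch the force.

```bash
python3 -m creep '[[0,0,0.003,0,0,0,255],[0,0,0.006,0,0,0,255],[0,0,0.008,0,0,0,255],[0,0,0.008,0,0,0,255]]';python3 -m creep '[[0,0,0.002,0,0,0,255],[0,0,0.004,0,0,0,255],[0,0,0.004,0,0,0,255]]'; python3 -m creep '[[0,0,0.002,0,0,0,255],[0,0,0.004,0,0,0,255],[0,0,0.004,0,0,0,255]]'
```

```text
time_s: 3.83
tool_pos: [667.3, 170.8, 223.7]
tool_rot: [0.0, 1.0, -0.031, -0.0]
force: [-1.1, -0.3, 2.3]
grip_width: 0.2
gripper_force: 1.1
time_s: 4.08
tool_pos: [667.4, 170.8, 220.0]
tool_rot: [0.0, 1.0, -0.031, 0.0]
force: [-0.7, -0.3, 3.8]
grip_width: -0.1
gripper_force: 1.8
time_s: 4.33
tool_pos: [667.4, 170.8, 216.0]
tool_rot: [-0.0, 1.0, -0.031, 0.0]
force: [-0.7, -0.5, 5.6]
grip_width: 0.0
gripper_force: 2.6
```

```bash
python3 -m creep '[[0,0,0.002,0,0,0,255],[0,0,0.004,0,0,0,255],[0,0,0.005,0,0,0,255],[0,0,0.005,0,0,0,255]]';python3 -m creep '[[0,0,0.001,0,0,0,255],[0,0,0.002,0,0,0,255],[0,0,0.002,0,0,0,255]]'
```

```text
time_s: 4.67
tool_pos: [667.5, 170.8, 212.3]
tool_rot: [-0.0, 1.0, -0.031, 0.0]
force: [-3.4, -1.3, 10.8]
grip_width: 0.1
gripper_force: 5.3
time_s: 4.92
tool_pos: [667.7, 170.9, 212.0]
tool_rot: [-0.0, 1.0, -0.031, 0.001]
force: [-6.8, -2.0, 22.6]
grip_width: -0.4
gripper_force: 11.2
```

The plunger is on its stop: force jumped to 22.6 N with no further travel. I'll hold for over a second, then rise.

```bash
python3 -m creep '[[0,0,0,0,0,0,255],[0,0,0,0,0,0,255],[0,0,0,0,0,0,255],[0,0,0,0,0,0,255],[0,0,0,0,0,0,255],[0,0,0,0,0,0,255],[0,0,0,0,0,0,255],[0,0,0,0,0,0,255],[0,0,0,0,0,0,255],[0,0,0,0,0,0,255]]';python3 -m creep '[[0,0,0,0,0,0,255],[0,0,0,0,0,0,255],[0,0,0,0,0,0,255],[0,0,0,0,0,0,255],[0,0,0,0,0,0,255],[0,0,-0.015,0,0,0,255],[0,0,-0.035,0,0,0,255],[0,0,-0.055,0,0,0,200],[0,0,-0.070,0,0,0,150],[0,0,-0.070,0,0,0,150]]'; python3 -c "
from h import *
to([568,24,290])"
```

```text
time_s: 5.75
tool_pos: [667.7, 170.9, 212.0]
tool_rot: [-0.0, 1.0, -0.031, 0.001]
force: [-7.7, -1.5, 22.4]
grip_width: -0.2
gripper_force: 11.3
time_s: 6.58
tool_pos: [668.8, 171.2, 282.2]
tool_rot: [-0.001, 1.0, -0.031, 0.002]
force: [0.5, 0.3, 1.0]
grip_width: 34.3
gripper_force: 0.0
[568, 24, 290] shift [-0.0915  0.1531 -0.0085] rot [-0.002 -0.004 -0.   ]
```

```bash
python3 -m creep '[[-0.02,0.032,-0.005,0,0,0,120],[-0.04,0.064,-0.005,0,0,0,120],[-0.06,0.096,-0.005,0,0,0,120],[-0.08,0.128,0,0,0,0,120],[-0.091,0.153,0.01,0,0,0,120],[-0.0915,0.153,0.03,0,0,0,120],[-0.0915,0.153,0.03,0,0,0,120],[-0.0915,0.153,0.03,0,0,0,120]]'
python3 - <<'E'
from h import *
o=observe();print(o["tool_pos"],o["grip_width"])
s=snapshot("wrist")
np.savez("w1",T=s["T_tool_cam"],K=cam(s),p=o["tool_pos"],q=o["tool_rot"])
cv2.imwrite('pics/w3.png',cv2.resize(s["image"][130:330,160:400,::-1],None,fx=3,fy=3,interpolation=cv2.INTER_CUBIC))
E
```

```text
time_s: 7.25
tool_pos: [566.1, 23.9, 248.2]
tool_rot: [-0.0, 1.0, -0.031, -0.001]
force: [0.2, 0.9, 0.1]
grip_width: 45.0
gripper_force: 0.0
[566.14147173  23.863895   248.20991598] 44.97890398545243
```

View pics/w3.png

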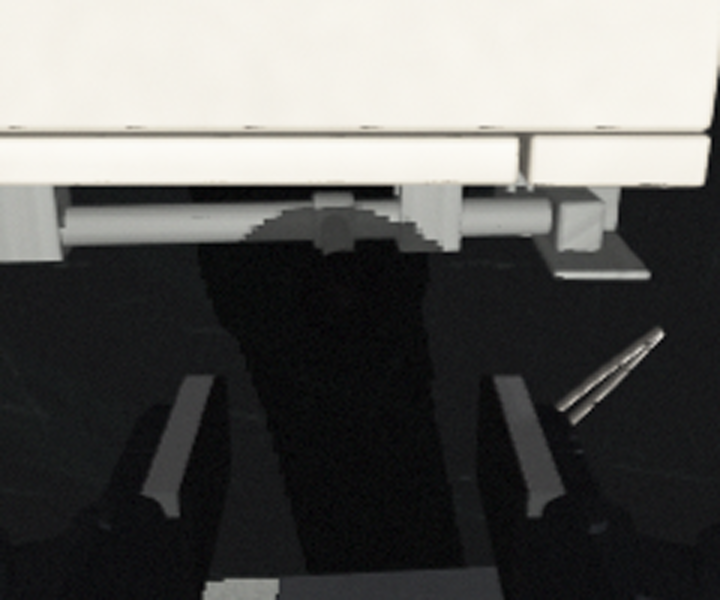

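The view shows the stem at about (333,232), slightly left of the fingers' middle at column 355. The knob is black in shadow, so I'll brighten the picture.

Run:
```python
from h import *
d=np.load("w1.npz");R=Ro.from_quat(d["q"],scalar_first=True).as_matrix()
def pr(X):
    x=d["K"]@(np.linalg.inv(d["T"])@np.r_[R.T@(np.array(X)-d["p"]),1])[:3];return x[:2]/x[2]
for X in([568,24,218],[568,28,218],[565,28,218]):print(((pr(X)-[160,130])*3+1).round())
s=cv2.imread('pics/w3.png').astype(float)
cv2.imwrite('pics/w4.png',np.clip((s/255)**.5*255*1.6,0,255)[150:480,150:600].repeat(1,0))
```

```text
[349. 288.]
[332. 289.]
[333. 300.][ WARN:0@0.442] global loadsave.cpp:1063 imwrite_ Unsupported depth image for selected encoder is fallbacked to CV_8U.
```

View pics/w4.png

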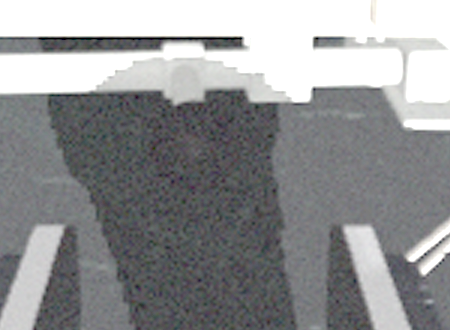

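The knob's centre is at about (338,296) in the w3 crop, giving roughly (566.5, 26.5, 218). That agrees with the triangulation. I'll descend, then close.

```bash
python3 -m creep '[[0.001,-0.0025,0.01,0,0,0,120],[0.001,-0.0025,0.025,0,0,0,120],[0.001,-0.0025,0.04,0,0,0,120],[0.001,-0.0025,0.05,0,0,0,120],[0.001,-0.0025,0.058,0,0,0,120],[0.001,-0.0025,0.064,0,0,0,120],[0.001,-0.0025,0.064,0,0,0,120]]'; python3 -m creep '[[0,0,0,0,0,0,150],[0,0,0,0,0,0,180],[0,0,0,0,0,0,210],[0,0,0,0,0,0,230],[0,0,0,0,0,0,230],[0,0,0,0,0,0,230]]' 30
```

```text
time_s: 7.88
tool_pos: [567.6, 26.4, 184.0]
tool_rot: [0.0, 1.0, -0.03, -0.001]
force: [-1.4, -0.6, 0.8]
grip_width: 45.4
gripper_force: 0.0
time_s: 8.38
tool_pos: [568.3, 26.1, 185.8]
tool_rot: [-0.0, 1.0, -0.031, 0.001]
force: [-0.2, 0.1, 4.5]
grip_width: 19.8
gripper_force: 29.5
```

Width is 19.8 mm with an upward push, so the grip is above the ball's middle. I'll look from the side.

Run:
```python
from h import *
o=observe()
s=snapshot("side");X=o["tool_pos"]
for dz in(0,20,32):
    x=cam(s)@(s["view"]@[*(X+[0,0,dz]),1])[:3];print(np.round((x[:2]/x[2]-[260,140])*6+2.5))
cv2.imwrite('pics/s3.png',cv2.resize(s["image"][140:230,260:380,::-1],None,fx=6,fy=6,interpolation=cv2.INTER_CUBIC))
```

```text
[328. 348.]
[329. 302.]
[330. 273.]
```

View pics/s3.png

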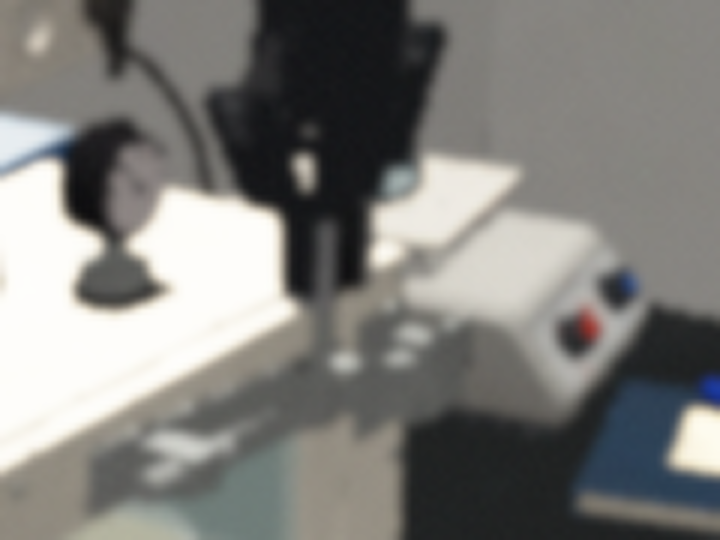

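The fingers straddle the knob, with their tips at about (325,295), some 10 mm below the ball's centre; the stem continues below to (330,360). The upward push comes from the pads swinging forward as they close. I'll try the lift, with a slight lean towards the hinge.

```bash
python3 -m creep '[[0,-0.001,-0.003,0,0,0,230],[0,-0.002,-0.006,0,0,0,230],[0,-0.004,-0.009,0,0,0,230],[0,-0.005,-0.012,0,0,0,230],[0,-0.005,-0.012,0,0,0,230]]' 40
```

```text
time_s: 8.85
tool_pos: [567.8, 31.4, 197.3]
tool_rot: [0.0, 1.0, -0.03, -0.0]
force: [0.2, 1.6, -6.6]
grip_width: 19.1
gripper_force: 39.3
```

```bash
python3 -m creep '[[0,-0.003,0,0,0,0,230],[0,-0.007,0,0,0,0,230],[0,-0.011,0,0,0,0,230],[0,-0.015,0,0,0,0,230],[0,-0.015,0,0,0,0,230]]'; python3 -m creep '[[0,-0.003,0,0,0,0,230],[0,-0.007,0,0,0,0,230],[0,-0.011,0,0,0,0,230],[0,-0.015,0,0,0,0,230],[0,-0.015,0,0,0,0,230]]'
```

```text
time_s: 9.27
tool_pos: [568.9, 47.3, 196.9]
tool_rot: [-0.0, 1.0, -0.03, -0.0]
force: [1.2, 1.1, -7.7]
grip_width: 18.9
gripper_force: 39.3
time_s: 9.68
tool_pos: [569.9, 62.2, 197.0]
tool_rot: [-0.0, 1.0, -0.03, -0.0]
force: [0.4, 0.1, -9.5]
grip_width: 19.1
gripper_force: 39.3
```

The bolt draws freely, so the nose is past the lip. The down-force suggests it is near the lift limit, so I'll ease down 2 mm while drawing on.

```bash
python3 -m creep '[[0,-0.003,0.001,0,0,0,230],[0,-0.007,0.002,0,0,0,230],[0,-0.011,0.002,0,0,0,230],[0,-0.014,0.002,0,0,0,230],[0,-0.014,0.002,0,0,0,230]]'; python3 -m creep '[[0,-0.002,0,0,0,0,230],[0,-0.004,0,0,0,0,230],[0,-0.004,0,0,0,0,230]]';python3 -m creep '[[0,-0.002,0,0,0,0,230],[0,-0.004,0,0,0,0,230],[0,-0.004,0,0,0,0,230]]'
```

```text
time_s: 10.1
tool_pos: [570.9, 76.1, 195.2]
tool_rot: [-0.0, 1.0, -0.03, 0.0]
force: [1.5, 0.6, -8.7]
grip_width: 19.0
gripper_force: 39.4
time_s: 10.35
tool_pos: [571.1, 79.3, 195.1]
tool_rot: [-0.0, 1.0, -0.03, -0.0]
force: [0.7, 1.2, -7.9]
grip_width: 19.3
gripper_force: 39.5
time_s: 10.6
tool_pos: [571.3, 81.2, 195.5]
tool_rot: [0.001, 1.0, -0.031, -0.0]
force: [-0.1, -7.0, -2.8]
grip_width: 19.6
gripper_force: 40.0
```

The bolt is fully drawn: −7 N at the end stop after about 55 mm at the knob. Next I'll work out the door arc.

Run:
```python
from h import *
print(observe()["q"].round(2))
bx,by=-16.3,-170.2
for t in np.arange(.04,.41,.04).tolist()+[.37]:
    c,s=np.cos(t),np.sin(t);print(round(t,2),round((bx*c+by*s-bx)/1e3,4),round(-(-bx*s+by*c-by)/1e3,4))
```

```text
[-0.17  0.44 -0.1   1.95  0.06  0.75 -1.94]
0.04 -0.0068 -0.0008
0.08 -0.0135 -0.0018
0.12 -0.0203 -0.0032
0.16 -0.0269 -0.0048
0.2 -0.0335 -0.0066
0.24 -0.04 -0.0088
0.28 -0.0464 -0.0111
0.32 -0.0527 -0.0138
0.36 -0.0589 -0.0167
0.4 -0.065 -0.0198
0.37 -0.0604 -0.0174
```

```bash
python3 -m creep '[[-0.0034,0.0006,0,0,0,0.02,230],[-0.0068,0.0007,0,0,0,0.04,230],[-0.0102,0.0002,0,0,0,0.06,230],[-0.0135,-0.0003,0,0,0,0.08,230],[-0.0169,-0.001,0,0,0,0.1,230],[-0.0203,-0.0017,0,0,0,0.12,230],[-0.0236,-0.0025,0,0,0,0.14,230],[-0.0269,-0.0033,0,0,0,0.16,230],[-0.0269,-0.0033,0,0,0,0.16,230]]'
```

```text
time_s: 11.35
tool_pos: [543.5, 87.6, 195.2]
tool_rot: [0.0, 0.994, -0.111, -0.0]
force: [-0.7, -4.9, -4.1]
grip_width: 19.3
gripper_force: 39.9
```

```bash
python3 -m creep '[[-0.0034,-0.0004,0,0,0,0.02,230],[-0.0068,-0.0008,0,0,0,0.04,230],[-0.0118,-0.0015,0,0,0,0.07,230],[-0.0169,-0.0024,0,0,0,0.1,230],[-0.0219,-0.0036,0,0,0,0.13,230],[-0.0269,-0.0048,0,0,0,0.16,230],[-0.0318,-0.0062,0,0,0,0.19,230],[-0.0354,-0.0072,0,0,0,0.212,230],[-0.0354,-0.0072,0,0,0,0.212,230],[-0.0354,-0.0072,0,0,0,0.212,230]]'
python3 - <<'E'
from h import *
o=observe();print(o["tool_pos"],o["q"].round(2))
p=np.array([597.9,250.1]);r=o["tool_pos"][:2]-p;print(np.linalg.norm(r),np.arctan2(-26.6,-168.9), 'theta',np.arctan2(26.6,168.9)-np.arctan2(-r[0],-r[1]))
s=snapshot("scene");np.save("sc2",s["image"])
cv2.imwrite('pics/sc2.png',cv2.resize(s["image"][125:275,180:380,::-1],None,fx=4,fy=4,interpolation=cv2.INTER_CUBIC))
E
```

```text
time_s: 12.18
tool_pos: [510.6, 102.5, 195.2]
tool_rot: [0.0, 0.977, -0.215, -0.001]
force: [-1.3, -5.5, -3.4]
grip_width: 19.3
gripper_force: 39.8
[510.58361765 102.54421359 195.21127503] [-0.3   0.38 -0.    2.08  0.    0.69 -2.31]
171.45512745147678 -2.9853860455220946 theta -0.37812586471652754
```

View pics/sc2.png

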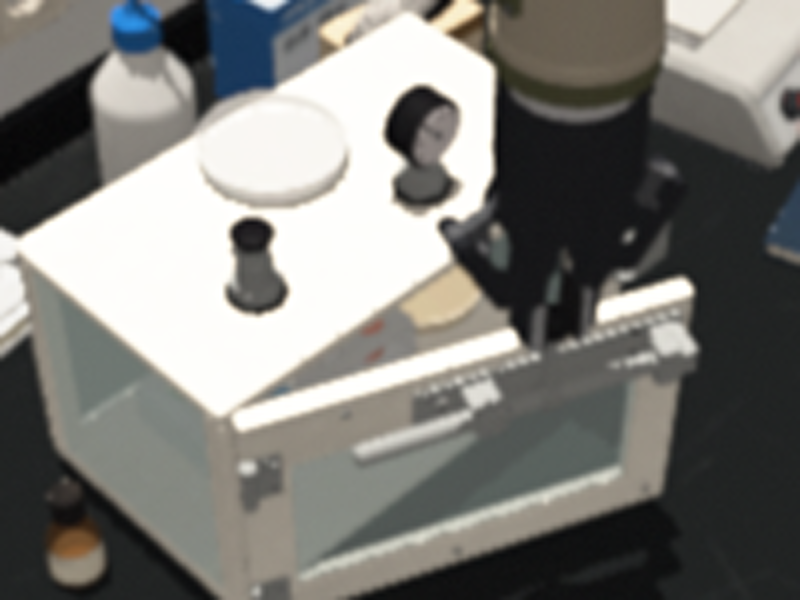

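The door stands open with the bolt drawn back: its left end sticks out at (360,452), and the free top corner is at (690,285). I'll check the opening from that corner, then hand in.

Run:
```python
from h import *
import pickle
s=pickle.load(open('scene.pkl','rb'));V=s["view"];K=cam(s)
for u in((692,293),(680,283)):
    u=(np.array(u)+.5)/4-.5+[180,125];d=V[:3,:3].T@np.linalg.inv(K)@[*u,1];c=-V[:3,:3].T@V[:3,3]
    X=c+d*(194-c[2])/d[2];r=X[:2]-[597.9,250.1];print(X.round(1),np.linalg.norm(r),'angle from shut',-np.arctan2(r[0],-r[1])-.061)
```

```text
[487.    5.7 194. ] 268.3474227735714 angle from shut 0.3650224972047349
[496.8   3.8 194. ] 266.2142531411187 angle from shut 0.32849334574810524
```

```bash
python3 -c "
from rig import finish_job
print(finish_job())"
```

```text
the job is handed in; nothing more can be done
None
```

I pressed the vent to its stop for over a second, lifted the bolt and drew it fully back. The job was handed in with the gripper holding the door at about 0.37 rad, its free edge about 10 cm out; no verdict came back.

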